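Dial the code and spring the cash box

ROBOT

A 6-joint arm with a two-finger parallel gripper is mounted at the origin on a cart in front of the work surface, level with it; the furniture and walls round the work are solid. World frame = base frame: x ahead of the robot, y to its left, z up, the work surface at z = 0. Lengths are in m, angles in degrees, forces in N, time in s.
With the tool pointing down it reaches from about 0.35 to 0.975 m from the base axis. Payload 17.4 kg.
Tool frame: the origin (TCP) lies between the finger pads; the fingertips stand 19 mm ahead of it and the grasp point (between the pads) is the TCP; z points along the fingers, x is the direction in which the jaws open and shut, and the axes are right-handed (so a half turn about z gives the same grasp; the last joint's range is limited). The gripper opens to 85 mm and grips with 20 to 120 N. Pads are 22 mm wide; open, the fingers measure 114 mm over their backs; the gripper's body (76 mm by 85 mm) begins 54 mm behind the grasp point. The pads swing forward as they close: fully open they stand 13 mm farther back than shut.
Start: joints at [69.454, 6.646, 82.598, -0, 90.757, -2.166], TCP at [0.213, 0.641, 0.25] pointing down, gripper open.
Joint ranges: [-162.19, 162.19], [-47.58, 125.68], [4.15, 143.07], [-65.23, 245.23], [0.69, 171.88], [-170.13, 170.13]. Speed limits (degrees/s): [108.29, 108.29, 127.2, 180, 180, 180].

INTERFACE

Orientations are given as a 3x3 rotation matrix whose columns are the frame's x, y, z axes.
In Python, from rig import manip gives the robot as it stands. The module is installed in compiled form; this text tells all that it offers.
- The arm moves only by the tool step_arm, never from a script. Its argument "commands" is a list of rows, each a list of 3 entries, a list of its own where there are three numbers: the shift along the world's x, y, z in mm, then the turn about the world's z in degrees, then the closure, from -1 (fully open) to 1 (shut). In form: [[[tx, ty, tz], spin, claw], ...]. A call has 1 to 20 rows; each row shifts and turns the commanded pose from where the row before left it; what a row does not reach is not made up. A row lasts 1/12 s, in which the tool goes at most 41.7 mm and 7.16 degrees, less where a joint would pass 70% of its speed; a pose out of reach is approached as far as the arm can. A call is refused whole if a number of a shift passes 41.7 or a number of a turn 7.16, either way. A call with a gripper value outside its range is refused whole. The fingers move at their own pace and stop on an object; the grip force is fixed at half the most. Time passes only in rows, so rows that do not move let the fingers close. It gives the time, the measured TCP pose, the force and the opening at its end, in the units of the state.
- manip.get_state(): the state, without advancing time (a new reading comes with each control period).
- manip.grab_frame(name): name is "side" or "top"; returns the picture (420x560x3 uint8, red, green, blue); there is no depth.
- manip.camera_info(name): a dict with "mtx" (3x3 intrinsics, pixels), "distortion" ([k1, k2, p1, p2, k3] as OpenCV has them; the pictures are not rectified), "world_from_camera" (4x4, takes a point from camera to world coordinates). Camera axes: x right, y down, z forward; pixel columns grow to the right and rows downward; lengths in m; the calibration is good to about 2 mm. A picture is of the moment at which its call begins. camera_info takes no time and is no camera call.
- manip.close_job(): hands the job in, once; it reports no verdict.
The state is a dict: "time": time; "joints": joint angles; "joint_vel": joint speeds; "joint_torque": joint torques, N m; "eef_pos": TCP position; "ee_rot": TCP orientation; "force": force on the tool from outside, world axes, zero at the start; "torque": the same for the moment, N m; "finger_gap": finger opening in m.
Only numpy, scipy, OpenCV 4.12 (cv2) and the standard library are available. Lean on these libraries where they do the work, as an engineer would, in place of code of your own. Each camera call takes 0.05 s, during which the arm holds its last target.

TASK

Open the shop's cash box: with a fingertip on the edge of each number wheel, roll the three wheels click by click until 4, 7, 2 (left to right, as seen from the robot) stand on top between the red marks, then push the steel catch sideways to the left, fully home, so that the lid springs ajar. Only roll and push with the fingertips: do not grip or lift anything, and leave the things standing round the box where they are.

Things in the scene. Friction and masses are not known exactly. Their poses are not given: they have to be found in the camera images.
- cash_box: dark grey-green steel cash box, 190 (x) x 260 (y) x 90 mm high, screwed to the table. Origin at the centre of its underside, x from its front (towards the robot) to its back, y to its left, z up. The front 78 mm of its top is a fixed deck, top 90 mm over the table, with the three wheels and the catch; behind it lies the lid, also 90 mm high, with a bar handle on it (8 mm high, 25 to 50 mm behind the origin).
- wheel_left (a joint): angle of the left number wheel, axis along box y: 0.6283 rad times the numeral on top; grows as its top rolls away from the front of the box (box +x), which brings up the next higher numeral. Endless: 6.283 more or less is the same numeral. It clicks: let go, it springs to the nearest numeral. About 1 N along the rim turns it; a fingertip pressed on top with 3 to 15 N rolls it without slip.
- wheel_middle (a joint): angle of the middle number wheel, axis along box y: 0.6283 rad times the numeral on top; grows as its top rolls away from the front of the box (box +x), which brings up the next higher numeral. Endless: 6.283 more or less is the same numeral. It clicks: let go, it springs to the nearest numeral. About 1 N along the rim turns it; a fingertip pressed on top with 3 to 15 N rolls it without slip.
- wheel_right (a joint): angle of the right number wheel, axis along box y: 0.6283 rad times the numeral on top; grows as its top rolls away from the front of the box (box +x), which brings up the next higher numeral. Endless: 6.283 more or less is the same numeral. It clicks: let go, it springs to the nearest numeral. About 1 N along the rim turns it; a fingertip pressed on top with 3 to 15 N rolls it without slip.
- wheel_left_top (a point): highest point of the left wheel's rim, 99 mm over the table, 9 mm out of the deck (fixed to the box: x -57, y +80 mm in its frame). The wheel is black, knurled, 40 mm in diameter, 16 mm wide, with white numerals 0 to 9 round the rim, 12.6 mm of rim per click; the numeral at the very top, between two red marks on the deck, is the one that is set.
- wheel_middle_top (a point): highest point of the middle wheel's rim, 99 mm over the table, 9 mm out of the deck (fixed to the box: x -57, y +35 mm in its frame). The wheel is black, knurled, 40 mm in diameter, 16 mm wide, with white numerals 0 to 9 round the rim, 12.6 mm of rim per click; the numeral at the very top, between two red marks on the deck, is the one that is set.
- wheel_right_top (a point): highest point of the right wheel's rim, 99 mm over the table, 9 mm out of the deck (fixed to the box: x -57, y -10 mm in its frame). The wheel is black, knurled, 40 mm in diameter, 16 mm wide, with white numerals 0 to 9 round the rim, 12.6 mm of rim per click; the numeral at the very top, between two red marks on the deck, is the one that is set.
- catch (a joint): steel sliding catch on the right of the deck: 0 = shut, 0.014 m = fully home; grows as it is pushed to the box's left (+y). It stays where left; about 3 N moves it. Teeth inside stop it after 1 to 2 mm unless all three wheels stand on 4, 7, 2; from about 10 mm on it lets the lid go.
- catch_top (a point): centre of the top of the catch's thumb block, 103 mm over the table; the block is 26 mm (box x) by 16 mm (box y) and stands 13 mm out of the deck (shut: x -57, y -83 mm in the box's frame); the deck is free for 47 mm to the right of it (-y), up to the box's side
- lid (a joint): lid, hinged along the back edge of the box: 0 = shut; a spring throws it up to 0.24 rad (front edge 26 mm up) as soon as the catch lets go
- counter_bell: brass counter bell on a black foot, 71 mm across, 62 mm high, standing loose to the left of the box; origin at the centre of its underside; leave alone
- brass_cup0: small open brass cup, 63 mm across, 46 mm high, standing loose to the right of the box; origin under its centre; leave alone
- tealight2: red tealight in a metal shell, 38 mm across, 19 mm high, loose in front of the box; origin under its centre; leave alone
- matchbox: red and black matchbox, 62 x 110 x 22 mm, loose in front of the box; origin under its centre, long side along its y; leave alone

How it is judged (in metres and radians):
On the way, in this order (a step that is already met when the one before it is completed fails the run):
1. the three wheels stand on 4, 7, 2 while the catch is still shut ((value of joint wheel_left between -3.9199 and -3.6199 rad or value of joint wheel_left between 2.3633 and 2.6633 rad or value of joint wheel_left between 8.6465 and 8.9465 rad) and (value of joint wheel_middle between -2.035 and -1.735 rad or value of joint wheel_middle between 4.2482 and 4.5482 rad or value of joint wheel_middle between 10.5314 and 10.8314 rad) and (value of joint wheel_right between -5.1765 and -4.8765 rad or value of joint wheel_right between 1.1066 and 1.4066 rad or value of joint wheel_right between 7.3898 and 7.6898 rad) and value of joint catch below 0.004 m), for 0.2 s.
2. the catch is pushed home and the lid springs ajar (value of joint catch above 0.011 m and value of joint lid above 0.15 rad), for 0.2 s.
At the end, for the whole second after the job is handed in: the wheels stand within 0.15 rad (a quarter of a click) of 4, 7, 2; the catch is pushed at least 11 of its 14 mm to the left; the lid stands at least 0.15 rad open; bell, cup, tealight and matchbox are within 20 mm of where they stood (all of step 2 and (value of joint wheel_left between -3.9199 and -3.6199 rad or value of joint wheel_left between 2.3633 and 2.6633 rad or value of joint wheel_left between 8.6465 and 8.9465 rad) and (value of joint wheel_middle between -2.035 and -1.735 rad or value of joint wheel_middle between 4.2482 and 4.5482 rad or value of joint wheel_middle between 10.5314 and 10.8314 rad) and (value of joint wheel_right between -5.1765 and -4.8765 rad or value of joint wheel_right between 1.1066 and 1.4066 rad or value of joint wheel_right between 7.3898 and 7.6898 rad) and distance of each of counter_bell, brass_cup0, tealight2, matchbox from where it was at the start of the episode below 0.02 m); the robot touches nothing.
It fails at once if a wheel or the catch is taken between the fingers instead of being rolled or pushed (contact force between the fingers and cash_box above 0.5 N and (distance between the grasp point and wheel_left_top below 0.015 m or distance between the grasp point and wheel_middle_top below 0.015 m or distance between the grasp point and wheel_right_top below 0.015 m or distance between the grasp point and catch_top below 0.015 m)).
It fails at once if a thing standing round the box is lifted or pushed away (distance of any of counter_bell, brass_cup0, tealight2, matchbox from where it was at the start of the episode above 0.02 m).
It fails at once if the lid is forced up while the catch is shut (value of joint catch below 0.004 m and value of joint lid above 0.06 rad).
It also fails if it takes over 58 s, if anything falls off the work surface, if the arm or the gripper's body presses on something with over 40 N, if the wrist force passes 120 N, or if a joint passes its speed limit or range.

## Working session

There is one attempt and no reset: what is moved stays moved. The work goes in short steps, Python scripts to look and compute and a tool call to move; the robot and the scene stay as the last step left them, time stands still between calls to the robot, and variables do not carry over. Pictures are saved under pics/ and viewed, and the job is handed in when it is done.

Besides the shell and the picture viewer there is one more tool, called as name(argument=value, ...), one argument or row to a line, values as JSON. step_arm: Moves the arm, as the interface text tells. Its arguments: {"type":"object","properties":{"commands":{"type":"array","items":{"type":"array"}}},"required":["commands"]}

```bash
mkdir -p pics
cat > h.py <<'E'
import numpy as np, cv2
from rig import manip
def snap(n,f):
    im=manip.grab_frame(n); cv2.imwrite('pics/'+f,cv2.cvtColor(im,cv2.COLOR_RGB2BGR)); return im
def ray(n,uv):
    c=manip.camera_info(n); K=np.array(c['mtx']);d=np.array(c['distortion']);T=np.array(c['world_from_camera'])
    p=cv2.undistortPoints(np.array(uv,float).reshape(-1,1,2),K,d).reshape(-1,2)
    D=np.c_[p,np.ones(len(p))]@T[:3,:3].T
    return T[:3,3],D
def onz(n,uv,z):
    o,D=ray(n,uv); return o+D*((z-o[2])/D[:,2])[:,None]
def proj(n,P):
    c=manip.camera_info(n); K=np.array(c['mtx']);d=np.array(c['distortion']);T=np.linalg.inv(np.array(c['world_from_camera']))
    return cv2.projectPoints(np.array(P,float).reshape(-1,1,3),cv2.Rodrigues(T[:3,:3])[0],T[:3,3],K,d)[0].reshape(-1,2)
def tri(uv1,n1,uv2,n2):
    o1,d1=ray(n1,[uv1]);o2,d2=ray(n2,[uv2]);A=np.zeros((3,3));b=np.zeros(3)
    for o,d in((o1,d1[0]),(o2,d2[0])):
        d=d/np.linalg.norm(d);M=np.eye(3)-np.outer(d,d);A+=M;b+=M@o
    return np.linalg.solve(A,b)
E
python3 - <<'E'
from h import *
np.set_printoptions(precision=4,suppress=True)
for n in('side','top'):
    im=snap(n,n+'0.png'); c=manip.camera_info(n); print(n,c['mtx'],c['world_from_camera'])
s=manip.get_state();print(s)
E
```

```text
side [[513.1764   0.     277.3828]
 [  0.     513.1764 211.6964]
 [  0.       0.       1.    ]] [[ 0.9541 -0.1107  0.2785  0.2819]
 [-0.2988 -0.4219  0.856  -0.8698]
 [ 0.0228 -0.8998 -0.4356  0.5838]
 [ 0.      0.      0.      1.    ]]
top [[484.0714   0.     289.1322]
 [  0.     484.0714 211.4367]
 [  0.       0.       1.    ]] [[-0.0142 -0.9891  0.1463  0.4113]
 [-0.9999  0.0133 -0.0072  0.0761]
 [ 0.0052 -0.1464 -0.9892  1.102 ]
 [ 0.      0.      0.      1.    ]]
{'time': 0.1, 'joints': array([69.4558,  6.673 , 82.6321, -0.0008, 90.7571, -2.1649]), 'joint_vel': array([ 0.0581, -0.0899, -0.0584,  0.0086, -0.0086,  0.0847]), 'joint_torque': array([  0.0021, -73.3682, -63.3786,  -0.0001,   0.0052,  -0.    ]), 'eef_pos': array([0.2128, 0.6404, 0.2496]), 'ee_rot': array([[ 0.3153,  0.949 , -0.0004],
       [ 0.949 , -0.3153, -0.001 ],
       [-0.0011, -0.    , -1.    ]]), 'force': array([0.241 , 0.0386, 0.5098]), 'torque': array([-0.0233, -0.0291,  0.0134]), 'finger_gap': 0.08555588074955901}
```

View pics/side0.png

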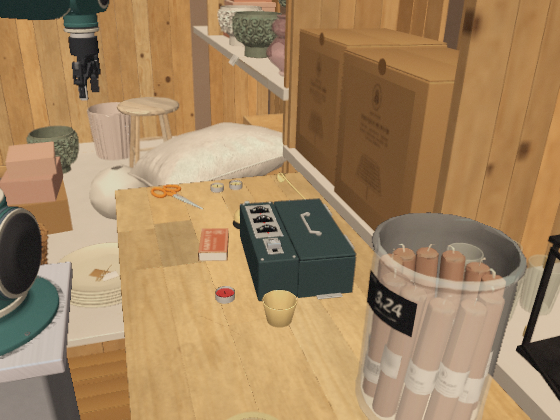

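View pics/top0.png

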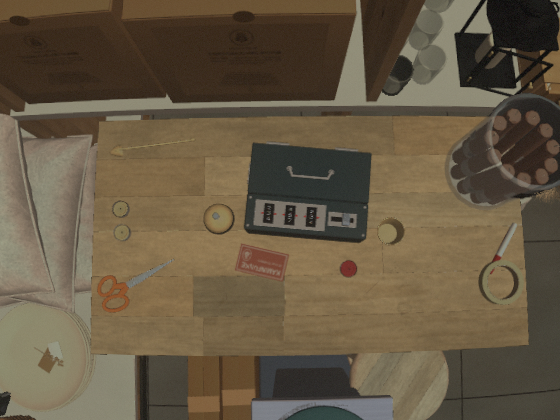

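The side view shows the box at about (295,245), with the wheels at (255–268, 207–230) and the catch at (273,245). The top view shows the box at (308,192), the wheels at (268/289/312, 214) and the catch at (342,218). I'll zoom in to read the numerals.

Run:
```python
import cv2,numpy as np
a=cv2.imread('pics/top0.png')[185:250,240:380]; b=cv2.imread('pics/side0.png')[192:275,230:310]
cv2.imwrite('pics/z_top.png',cv2.convertScaleAbs(cv2.resize(a,None,fx=5.6,fy=5.6,interpolation=cv2.INTER_CUBIC),alpha=1.8)); cv2.imwrite('pics/z_side.png',cv2.resize(b,None,fx=7,fy=7,interpolation=cv2.INTER_CUBIC))
```

```text
(no output)
```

View pics/z_top.png

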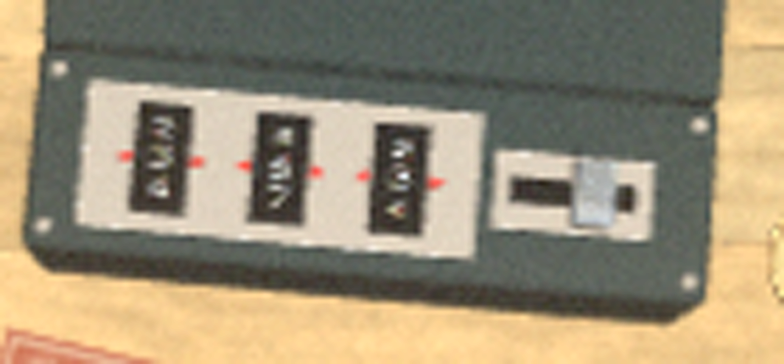

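View pics/z_side.png

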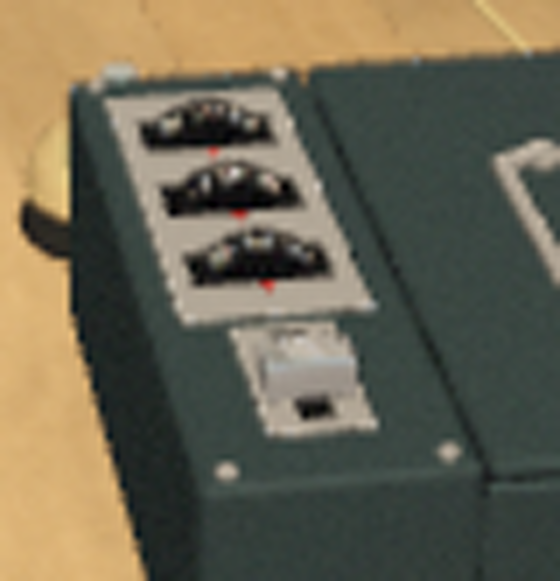

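```bash
cat > rd.py <<'E'
import sys
from h import *
def look(tag,k=4):
    fr=[np.mean([manip.grab_frame(n).astype(float) for _ in range(k)],0) for n in('top','side')]
    outs=[]
    for (x,y) in((268.5,213.5),(289.8,214.8),(311.8,216.8)):
        M=cv2.getRotationMatrix2D((x,y),4,1); im=cv2.warpAffine(fr[0].astype(np.float32),np.array([[20,0,-20*x+130],[0,20,-20*y+240]],float)@np.vstack([M,[0,0,1]]),(260,480),flags=cv2.INTER_CUBIC)
        outs.append(im)
    o=np.hstack(outs); o=np.clip((o-10)*2.2,0,255).astype(np.uint8); cv2.imwrite(f'pics/{tag}_t.png',cv2.cvtColor(o,cv2.COLOR_RGB2BGR))
    s=fr[1][200:237,245:283]; s=np.clip(cv2.resize(s,None,fx=16,fy=16,interpolation=cv2.INTER_CUBIC)*1.2,0,255).astype(np.uint8)
    cv2.imwrite(f'pics/{tag}_s.png',cv2.cvtColor(s,cv2.COLOR_RGB2BGR))
    cv2.imwrite(f'pics/{tag}_top.png',cv2.cvtColor(fr[0].astype(np.uint8),cv2.COLOR_RGB2BGR))
if __name__=='__main__': look(sys.argv[1],int(sys.argv[2]))
E
python3 rd.py r0 4
```

```text
(no output)
```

View pics/r0_t.png

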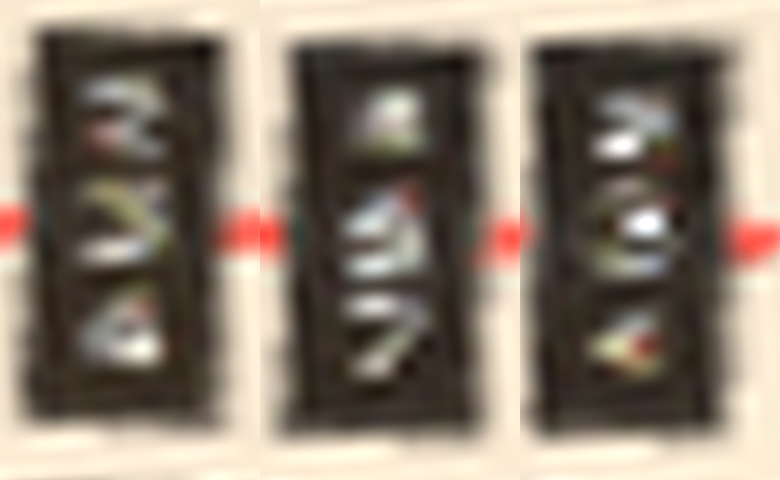

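View pics/r0_s.png

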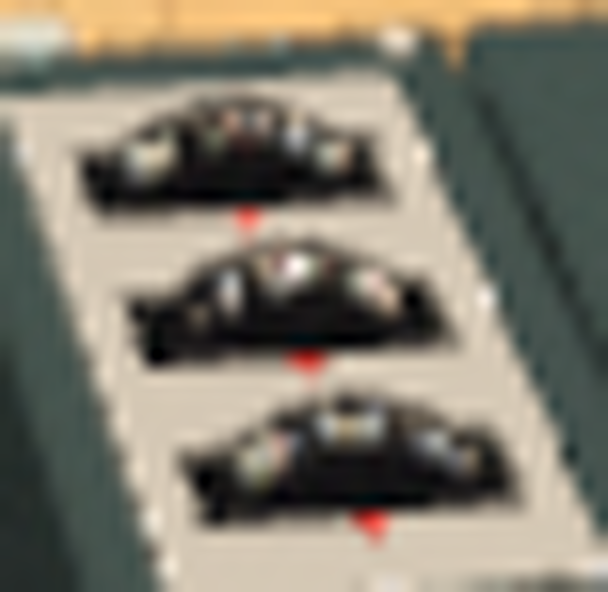

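Run:
```python
from h import *
np.set_printoptions(precision=4,suppress=True)
def cc(m,off):
    n,l,s,c=cv2.connectedComponentsWithStats(m.astype(np.uint8));return [(s[i,4],c[i]+off) for i in range(1,n)]
t=cv2.imread('pics/top0.png').astype(int);B,G,R=[t[...,i] for i in range(3)]
m=(R-G>40)&(R-B>40); x0,y0=250,203
res=cc(m[203:228,250:335],np.array([250,203]))
for a,c in res: print('top red',a,c,onz('top',[c],.09))
s=cv2.imread('pics/side0.png').astype(int);B,G,R=[s[...,i] for i in range(3)]
m=(R-G>60)&(R-B>60)
for a,c in cc(m[200:240,245:290],np.array([245,200])): print('side red',a,c,onz('side',[c],.09))
# box top outline in top view: dark
g=t.max(2)
m=((t[...,2]<75)&(t[...,1]-t[...,2]>3))[130:250,235:385].astype(np.uint8)
m=cv2.morphologyEx(m,cv2.MORPH_CLOSE,np.ones((15,15)))
n,l,st,c=cv2.connectedComponentsWithStats(m);i=1+st[1:,4].argmax();print(st[i])
cn=max(cv2.findContours((l==i).astype(np.uint8),0,2)[0],key=cv2.contourArea);r=cv2.minAreaRect(cn);print(r,cv2.boxPoints(r)+[235,130])
p=onz('top',cv2.boxPoints(r)+[235,130],.09);print(p)
```

```text
top red 4 [262.   212.25] [[0.56   0.1262 0.09  ]]
top red 4 [274.5 213.5] [[0.557  0.0998 0.09  ]]
top red 4 [283.25 214.25] [[0.5551 0.0813 0.09  ]]
top red 4 [296.   215.25] [[0.5526 0.0544 0.09  ]]
top red 3 [304.6667 215.6667] [[0.5515 0.0361 0.09  ]]
top red 4 [317.   217.25] [[0.5478 0.0101 0.09  ]]
side red 1 [260. 213.] [[0.5587 0.1039 0.09  ]]
side red 2 [263.5 222. ] [[0.5541 0.0602 0.09  ]]
side red 3 [267.6667 232.3333] [[0.5496 0.0134 0.09  ]]
[  10   14  126   94 8157]
((73.29106903076172, 60.809471130371094), (120.27339172363281, 86.223388671875), 4.666858196258545) [[244.8461 228.8854]
 [251.8614 142.9479]
 [371.736  152.7336]
 [364.7207 238.6711]]
[[ 0.5251  0.1625  0.09  ]
 [ 0.7121  0.1474  0.09  ]
 [ 0.6873 -0.1122  0.09  ]
 [ 0.5008 -0.0896  0.09  ]]
```

I read the wheels as 3, 6 and probably 0; I'll check the right one after its first click. The box yaw is about −5.8°. The wheel tops are at about (558,113), (554,68) and (550,23) mm. I'll move above the left wheel with the fingers shut.

step_arm(
  commands=[
    [[21.2, -32.9, 0], 0.79, 1],
    [[21.2, -32.9, 0], 0.79, 1],
    [[21.2, -32.9, 0], 0.79, 1],
    [[21.2, -32.9, 0], 0.79, 1],
    [[21.2, -32.9, 0], 0.79, 1],
    [[21.2, -32.9, 0], 0.79, 1],
    [[21.2, -32.9, 0], 0.79, 1],
    [[21.2, -32.9, 0], 0.79, 1],
    [[21.2, -32.9, 0], 0.79, 1],
    [[21.2, -32.9, 0], 0.79, 1],
    [[21.2, -32.9, 0], 0.79, 1],
    [[21.2, -32.9, 0], 0.79, 1],
    [[21.2, -32.9, 0], 0.79, 1],
    [[21.2, -32.9, 0], 0.79, 1],
    [[21.2, -32.9, 0], 0.79, 1],
    [[21.2, -32.9, 0], 0.79, 1],
    [[0, 0, -30], 0, 1],
    [[0, 0, -30], 0, 1],
    [[0, 0, -30], 0, 1],
    [[0, 0, 0], 0, 1],
  ],
)

```text
time: 2.17
eef_pos: [0.55, 0.1135, 0.1544]
ee_rot: [[0.101, 0.995, -0.008], [0.995, -0.101, -0.001], [-0.002, -0.007, -1.0]]
force: [-1.3, 0.2, -1.5]
finger_gap: -0.0003
```

Run:
```python
from h import *
np.set_printoptions(precision=4,suppress=True)
s=manip.get_state()
for k in('time','eef_pos','ee_rot','force','finger_gap'):print(k,s[k])
a=snap('side','side1.png');b=snap('top','top1.png')
z=np.hstack([cv2.resize(a[130:280,200:340],None,fx=2.8,fy=2.8),cv2.resize(b[130:280,230:370],None,fx=2.8,fy=2.8)])
cv2.imwrite('pics/z1.png',z[...,::-1])
```

```text
time 2.1667
eef_pos [0.55   0.1135 0.1544]
ee_rot [[ 0.1007  0.9949 -0.0075]
 [ 0.9949 -0.1007 -0.0012]
 [-0.0019 -0.0074 -1.    ]]
force [-1.3462  0.1605 -1.496 ]
finger_gap -0.0003251042980504763
```

View pics/z1.png

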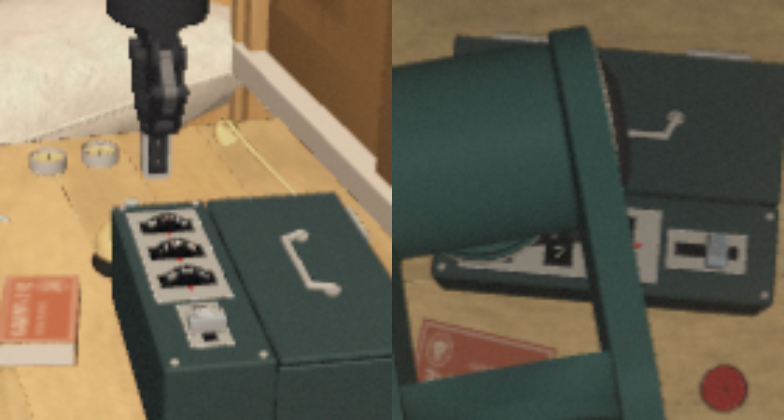

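The side view shows the closed fingers just over the left wheel, with the tip bottom near (256,192). The top view is mostly hidden by the arm, but a "7" is visible in front on the middle wheel, which confirms the 6. I'll descend.

step_arm(
  commands=[
    [[0, 0, -14], 0, 1],
    [[0, 0, -10], 0, 1],
    [[0, 0, -8], 0, 1],
    [[0, 0, -4], 0, 1],
    [[0, 0, 0], 0, 1],
    [[0, 0, 0], 0, 1],
  ],
)

```text
time: 2.77
eef_pos: [0.5521, 0.1142, 0.1245]
ee_rot: [[0.1, 0.995, -0.0], [0.995, -0.1, -0.0], [-0.0, -0.0, -1.0]]
force: [-0.5, 0.3, -0.3]
finger_gap: 0.0003
```

Run:
```python
from h import *
np.set_printoptions(precision=4,suppress=True)
s=manip.get_state()
for k in('time','eef_pos','force'):print(k,s[k])
a=snap('side','side2.png')
e=s['eef_pos']; print(proj('side',[e+[0,0,-.019]]))
cv2.imwrite('pics/z2.png',cv2.resize(a[150:250,220:300],None,fx=6,fy=6,interpolation=cv2.INTER_CUBIC)[...,::-1])
```

```text
time 2.7667
eef_pos [0.5521 0.1142 0.1245]
force [-0.5033  0.3154 -0.3385]
[[255.8956 205.009 ]]
```

View pics/z2.png

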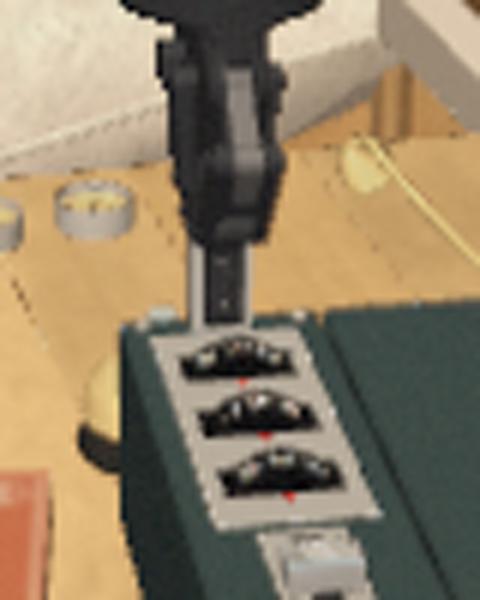

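step_arm(
  commands=[
    [[0, 0, -3], 0, 1],
    [[0, 0, -2], 0, 1],
    [[0, 0, -1], 0, 1],
    [[0, 0, -0.5], 0, 1],
    [[0, 0, 0], 0, 1],
    [[0, 0, 0], 0, 1],
  ],
)

```text
time: 3.32
eef_pos: [0.5521, 0.1141, 0.118]
ee_rot: [[0.1, 0.995, 0.0], [0.995, -0.1, -0.0], [0.0, 0.0, -1.0]]
force: [-0.2, 0.1, 1.4]
finger_gap: -0.0
```

step_arm(
  commands=[
    [[0, 0, -0.5], 0, 1],
    [[0, 0, 0], 0, 1],
    [[0, 0, 0], 0, 1],
  ],
)

```text
time: 3.57
eef_pos: [0.5523, 0.1141, 0.1179]
ee_rot: [[0.1, 0.995, 0.001], [0.995, -0.1, 0.0], [0.0, 0.001, -1.0]]
force: [-0.5, -0.4, 4.8]
finger_gap: 0.0002
```

step_arm(
  commands=[
    [[0, 0, -0.4], 0, 1],
    [[2, -0.2, 0], 0, 1],
    [[2, -0.2, 0], 0, 1],
    [[2, -0.2, 0], 0, 1],
    [[2, -0.2, 0], 0, 1],
    [[2, -0.2, 0], 0, 1],
    [[2.5, -0.3, 0], 0, 1],
    [[0, 0, 0], 0, 1],
    [[0, 0, 0], 0, 1],
  ],
)

```text
time: 4.32
eef_pos: [0.5651, 0.1129, 0.1178]
ee_rot: [[0.1, 0.995, 0.001], [0.995, -0.1, 0.0], [0.0, 0.001, -1.0]]
force: [0.1, -1.1, 7.9]
finger_gap: 0.0001
```

```bash
python3 rd.py r1 1
```

```text
(no output)
```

View pics/r1_s.png

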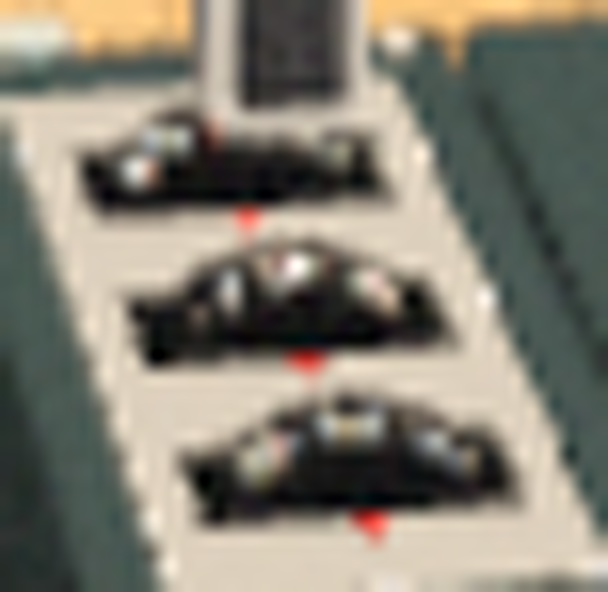

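step_arm(
  commands=[
    [[0, 0, 6], 0, 1],
    [[0, 0, 6], 0, 1],
    [[-8.5, -21.5, 0], 0, 1],
    [[-9, -22, 0], 0, 1],
    [[0, 0, 0], 0, 1],
    [[0, 0, 0], 0, 1],
  ],
)

```text
time: 4.92
eef_pos: [0.5469, 0.0687, 0.1294]
ee_rot: [[0.101, 0.995, 0.001], [0.995, -0.101, 0.0], [0.0, 0.001, -1.0]]
force: [-0.1, 0.2, 0.6]
finger_gap: -0.0002
```

```bash
python3 rd.py r2 1
```

```text
(no output)
```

View pics/r2_s.png

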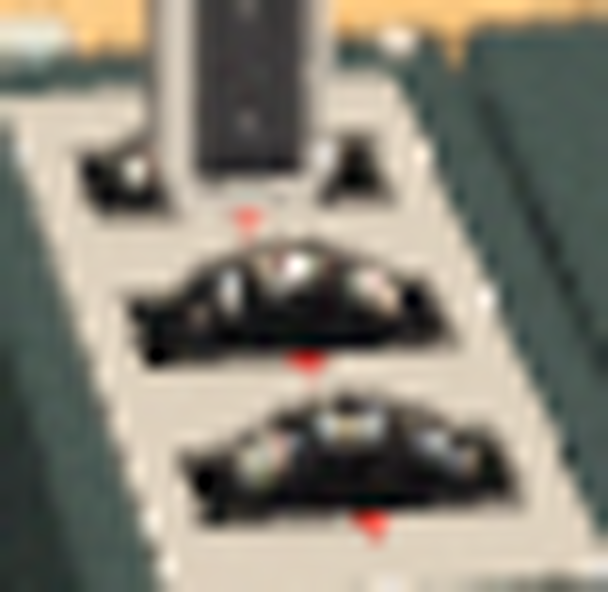

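View pics/r2_top.png

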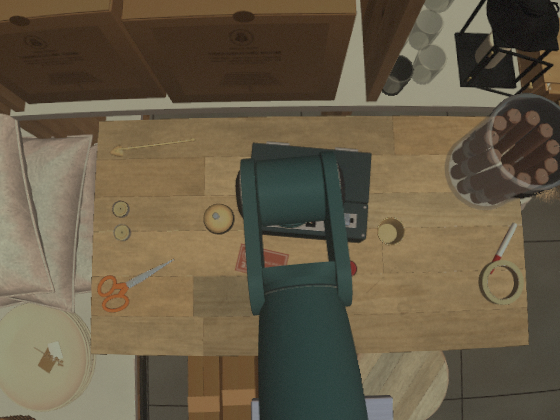

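step_arm(
  commands=[
    [[0, 0, -5], 0, 1],
    [[0, 0, -4], 0, 1],
    [[0, 0, -2], 0, 1],
    [[0, 0, -1], 0, 1],
    [[0, 0, 0], 0, 1],
  ],
)

```text
time: 5.43
eef_pos: [0.5478, 0.0698, 0.1178]
ee_rot: [[0.1, 0.995, 0.002], [0.995, -0.1, 0.0], [0.0, 0.002, -1.0]]
force: [-0.7, 0.0, 10.1]
finger_gap: -0.0001
```

```bash
python3 rd.py r3 1
```

```text
(no output)
```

View pics/r3_s.png

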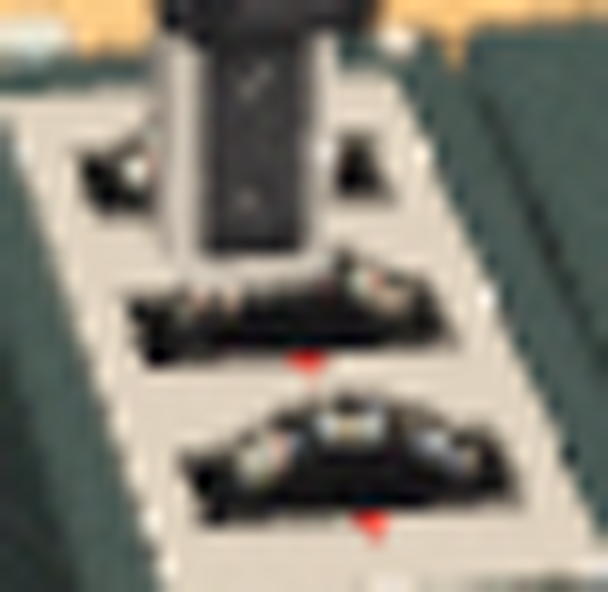

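step_arm(
  commands=[
    [[2, -0.2, 0], 0, 1],
    [[2, -0.2, 0], 0, 1],
    [[2, -0.2, 0], 0, 1],
    [[2, -0.2, 0], 0, 1],
    [[2, -0.2, 0], 0, 1],
    [[2.5, -0.3, 0], 0, 1],
    [[0, 0, 0], 0, 1],
    [[0, 0, 0], 0, 1],
    [[0, 0, 6], 0, 1],
    [[0, 0, 6], 0, 1],
    [[-8.5, -21.5, 0], 0, 1],
    [[-9, -22, 0], 0, 1],
    [[0, 0, 0], 0, 1],
    [[0, 0, 0], 0, 1],
  ],
)

```text
time: 6.7
eef_pos: [0.5419, 0.0241, 0.1291]
ee_rot: [[0.101, 0.995, 0.0], [0.995, -0.101, 0.0], [0.0, 0.0, -1.0]]
force: [0.0, 0.3, -0.5]
finger_gap: -0.0003
```

```bash
python3 rd.py r4 1
```

```text
(no output)
```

View pics/r4_s.png

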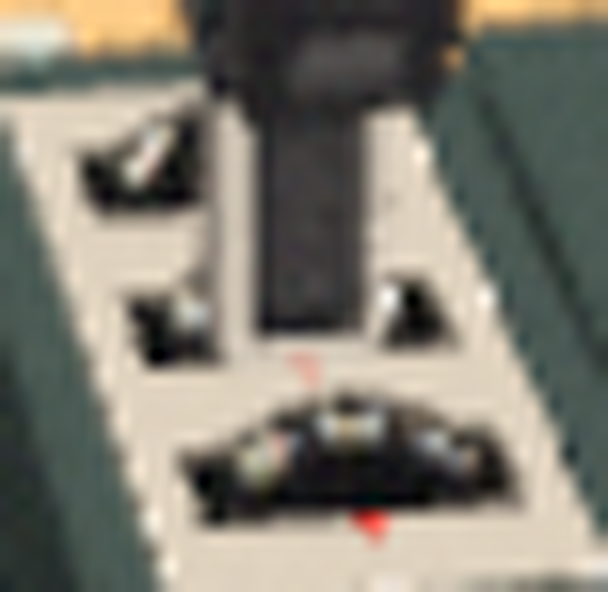

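step_arm(
  commands=[
    [[0, 0, -5], 0, 1],
    [[0, 0, -4], 0, 1],
    [[0, 0, -2], 0, 1],
    [[0, 0, -1], 0, 1],
    [[0, 0, 0], 0, 1],
    [[0, 0, 0], 0, 1],
    [[2, -0.2, 0], 0, 1],
    [[2, -0.2, 0], 0, 1],
    [[2, -0.2, 0], 0, 1],
    [[2, -0.2, 0], 0, 1],
    [[2, -0.2, 0], 0, 1],
    [[2.5, -0.3, 0], 0, 1],
    [[0, 0, 0], 0, 1],
    [[0, 0, 0], 0, 1],
  ],
)

```text
time: 7.97
eef_pos: [0.5553, 0.0237, 0.1178]
ee_rot: [[0.1, 0.995, 0.002], [0.995, -0.1, 0.0], [0.0, 0.002, -1.0]]
force: [0.4, 1.4, 9.5]
finger_gap: -0.0
```

step_arm(
  commands=[
    [[0, 0, 8], 0, 1],
    [[0, 0, 20], 0, 1],
    [[0, 0, 35], 0, 1],
    [[-10, 35, 10], 0, 1],
    [[-10, 38, 5], 0, 1],
    [[-10, 38, 0], 0, 1],
    [[-10, 38, 0], 0, 1],
    [[-10, 38, 0], 0, 1],
    [[-10, 38, 0], 0, 1],
    [[-10, 38, 0], 0, 1],
    [[-10, 38, 0], 0, 1],
    [[-10, 38, 0], 0, 1],
    [[-10, 38, 0], 0, 1],
    [[0, 0, 0], 0, 1],
  ],
)

```text
time: 9.13
eef_pos: [0.4522, 0.4054, 0.1944]
ee_rot: [[0.096, 0.995, -0.001], [0.995, -0.096, 0.001], [0.001, -0.001, -1.0]]
force: [0.2, 0.2, 0.2]
finger_gap: -0.0003
```

```bash
python3 rd.py r5 4
```

```text
(no output)
```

View pics/r5_t.png

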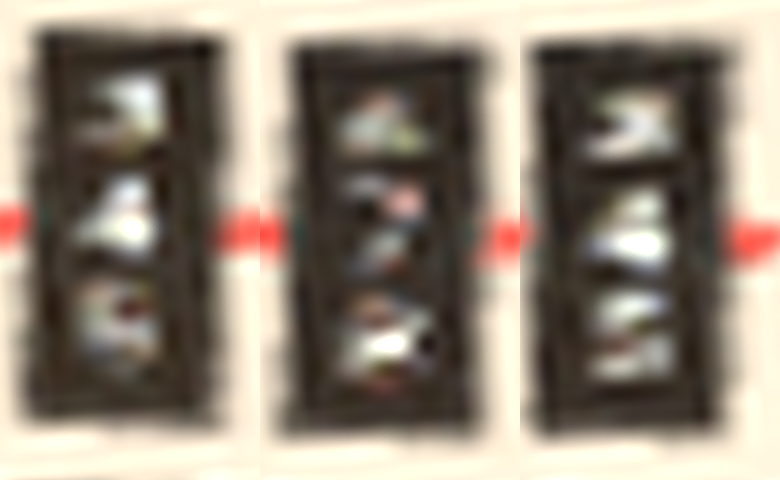

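View pics/r5_s.png

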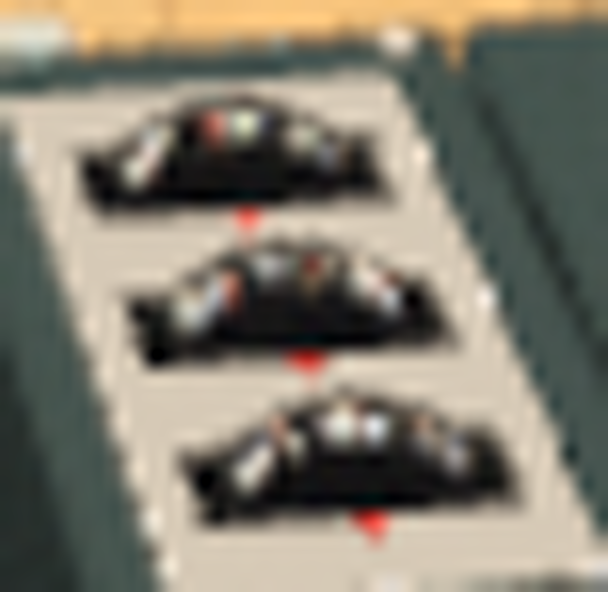

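Left shows 3,4,5 with 4 on top, and middle shows 6,7,8 with 7 on top. The right wheel's pattern matches the left's 3,4,5 (triangular "4" in the middle, "5" in front). It therefore started on 3 and needs two clicks back.

step_arm(
  commands=[
    [[10, -38, 0], 0, 1],
    [[10, -38, 0], 0, 1],
    [[10, -38, 0], 0, 1],
    [[10, -38, 0], 0, 1],
    [[10, -38, 0], 0, 1],
    [[10, -38, 0], 0, 1],
    [[10, -38, 0], 0, 1],
    [[10, -38, 0], 0, 1],
    [[10, -38, -5], 0, 1],
    [[10, -35, -10], 0, 1],
    [[0, 0, -25], 0, 1],
    [[0, 0, -20], 0, 1],
    [[0, 0, -8], 0, 1],
    [[0, 0, 0], 0, 1],
    [[0, 0, 0], 0, 1],
    [[0, 0, 0], 0, 1],
  ],
)

```text
time: 10.87
eef_pos: [0.555, 0.0235, 0.1285]
ee_rot: [[0.1, 0.995, 0.002], [0.995, -0.1, -0.0], [0.0, 0.002, -1.0]]
force: [0.8, -0.1, 0.1]
finger_gap: -0.0001
```

step_arm(
  commands=[
    [[0, 0, -6], 0, 1],
    [[0, 0, -3], 0, 1],
    [[0, 0, -1], 0, 1],
    [[0, 0, 0], 0, 1],
    [[0, 0, 0], 0, 1],
    [[-2, 0.2, 0], 0, 1],
    [[-2, 0.2, 0], 0, 1],
    [[-2, 0.2, 0], 0, 1],
    [[-2, 0.2, 0], 0, 1],
    [[-2, 0.2, 0], 0, 1],
    [[-2.5, 0.3, 0], 0, 1],
    [[0, 0, 0], 0, 1],
    [[0, 0, 0], 0, 1],
  ],
)

```text
time: 11.95
eef_pos: [0.5424, 0.0248, 0.1178]
ee_rot: [[0.1, 0.995, 0.002], [0.995, -0.1, 0.0], [0.0, 0.002, -1.0]]
force: [-0.2, 0.1, 5.3]
finger_gap: 0.0002
```

step_arm(
  commands=[
    [[0, 0, 6], 0, 1],
    [[0, 0, 6], 0, 1],
    [[6, -0.6, 0], 0, 1],
    [[6.5, -0.7, 0], 0, 1],
    [[0, 0, 0], 0, 1],
    [[0, 0, -5], 0, 1],
    [[0, 0, -4], 0, 1],
    [[0, 0, -2], 0, 1],
    [[0, 0, -1], 0, 1],
    [[0, 0, 0], 0, 1],
    [[0, 0, 0], 0, 1],
    [[-2, 0.2, 0], 0, 1],
    [[-2, 0.2, 0], 0, 1],
    [[-2, 0.2, 0], 0, 1],
    [[-2, 0.2, 0], 0, 1],
    [[-2, 0.2, 0], 0, 1],
    [[-2.5, 0.3, 0], 0, 1],
    [[0, 0, 0], 0, 1],
    [[0, 0, 0], 0, 1],
  ],
)

```text
time: 13.53
eef_pos: [0.5424, 0.0245, 0.1177]
ee_rot: [[0.1, 0.995, 0.002], [0.995, -0.1, -0.0], [0.0, 0.002, -1.0]]
force: [-1.0, -0.7, 10.2]
finger_gap: -0.0004
```

step_arm(
  commands=[
    [[0, 0, 8], 0, 1],
    [[0, 0, 20], 0, 1],
    [[0, 0, 35], 0, 1],
    [[-10, 35, 10], 0, 1],
    [[-10, 38, 5], 0, 1],
    [[-10, 38, 0], 0, 1],
    [[-10, 38, 0], 0, 1],
    [[-10, 38, 0], 0, 1],
    [[-10, 38, 0], 0, 1],
    [[-10, 38, 0], 0, 1],
    [[-10, 38, 0], 0, 1],
    [[-10, 38, 0], 0, 1],
    [[-10, 38, 0], 0, 1],
    [[0, 0, 0], 0, 1],
  ],
)

```text
time: 14.7
eef_pos: [0.4398, 0.4064, 0.1943]
ee_rot: [[0.096, 0.995, -0.001], [0.995, -0.096, 0.001], [0.001, -0.001, -1.0]]
force: [0.2, 0.4, 0.2]
finger_gap: -0.0001
```

```bash
python3 rd.py r6 4
```

```text
(no output)
```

View pics/r6_t.png

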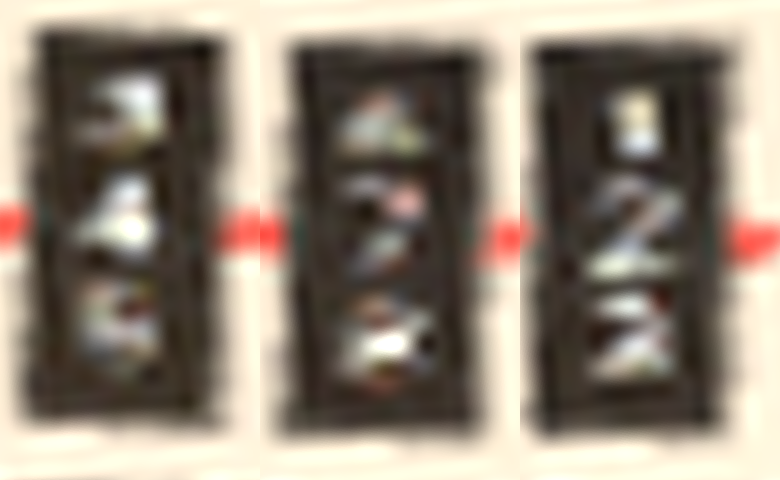

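View pics/r6_s.png

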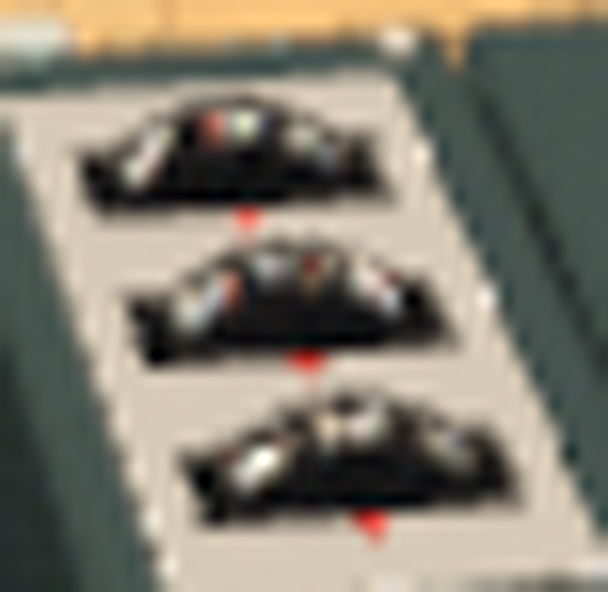

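The wheels now read 4, 7, 2; the right wheel clearly shows 1,2,3. Next I'll measure the catch block from both views.

Run:
```python
from h import *
np.set_printoptions(precision=4,suppress=True)
print(onz('top',[[240+593/5.6,185+192/5.6]],.103), proj('top',[[.5417,-.0486,.103]]),proj('side',[[.5417,-.0486,.103]]))
a=cv2.imread('pics/top0.png')[205:235,325:370];b=cv2.imread('pics/side0.png')[225:265,250:295]
cv2.imwrite('pics/zc.png',np.hstack([cv2.resize(a,(400,267),interpolation=cv2.INTER_CUBIC),cv2.resize(b,(300,267),interpolation=cv2.INTER_CUBIC)]))
m=(a.min(2)>95); print()
```

```text
[[ 0.5409 -0.0493  0.103 ]] [[345.5298 218.9087]] [[272.9664 241.5981]]
```

View pics/zc.png

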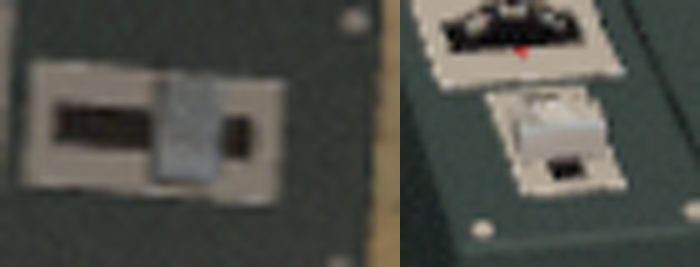

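step_arm(
  commands=[
    [[7.4, -36.9, 0], 0, 1],
    [[7.4, -36.9, 0], 0, 1],
    [[7.4, -36.9, 0], 0, 1],
    [[7.4, -36.9, 0], 0, 1],
    [[7.4, -36.9, 0], 0, 1],
    [[7.4, -36.9, 0], 0, 1],
    [[7.4, -36.9, 0], 0, 1],
    [[7.4, -36.9, 0], 0, 1],
    [[7.4, -36.9, 0], 0, 1],
    [[7.4, -36.9, 0], 0, 1],
    [[7.4, -36.9, 0], 0, 1],
    [[7.4, -36.9, 0], 0, 1],
    [[7.4, -36.9, 0], 0, 1],
    [[0, 0, -25], 0, 1],
    [[0, 0, -25], 0, 1],
    [[0, 0, -10], 0, 1],
    [[0, 0, 0], 0, 1],
    [[0, 0, 0], 0, 1],
    [[0, 0, 0], 0, 1],
  ],
)

```text
time: 16.68
eef_pos: [0.5388, -0.078, 0.1366]
ee_rot: [[0.1, 0.995, 0.002], [0.995, -0.1, -0.0], [-0.0, 0.002, -1.0]]
force: [0.3, 1.1, 0.1]
finger_gap: 0.0
```

Run:
```python
from h import *
a=snap('side','side7.png');s=manip.get_state();print(s['eef_pos'],s['force'],s['time'])
cv2.imwrite('pics/z7.png',cv2.resize(a[150:270,220:320],None,fx=5,fy=5,interpolation=cv2.INTER_CUBIC)[...,::-1])
```

```text
[ 0.53883622 -0.07795863  0.13664697] [ 0.01034553 -0.08102438  0.54573292] 16.7333
```

View pics/z7.png

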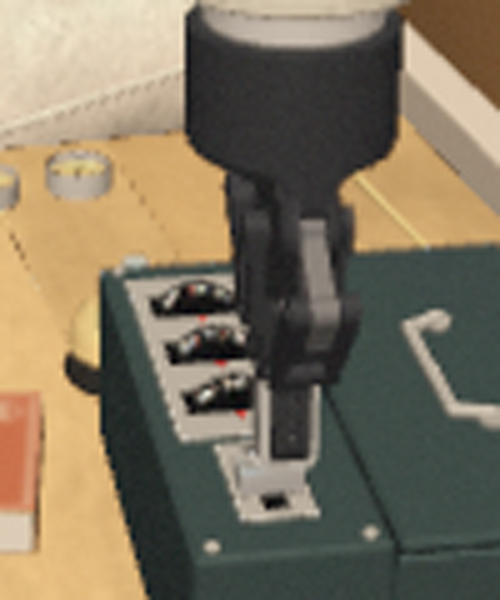

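The closed fingertip hovers to the right of the catch at (278,242), well aligned in x. I'll lower it beside the block.

step_arm(
  commands=[
    [[0, 0, -10], 0, 1],
    [[0, 0, -7], 0, 1],
    [[0, 0, -4], 0, 1],
    [[0, 0, -1.5], 0, 1],
    [[0, 0, 0], 0, 1],
    [[0, 0, 0], 0, 1],
    [[0, 0, 0], 0, 1],
  ],
)

```text
time: 17.32
eef_pos: [0.5384, -0.0781, 0.1127]
ee_rot: [[0.1, 0.995, 0.0], [0.995, -0.1, -0.0], [-0.0, 0.0, -1.0]]
force: [-0.3, -1.0, -0.6]
finger_gap: -0.0003
```

Run:
```python
from h import *
a=snap('side','side8.png');s=manip.get_state();print(s['eef_pos'],s['force'],s['time'])
cv2.imwrite('pics/z8.png',cv2.resize(a[180:270,230:310],None,fx=6,fy=6,interpolation=cv2.INTER_CUBIC)[...,::-1])
```

```text
[ 0.53840139 -0.0781564   0.11269984] [ 0.11531533  0.48345815 -0.29356593] 17.3667
```

View pics/z8.png

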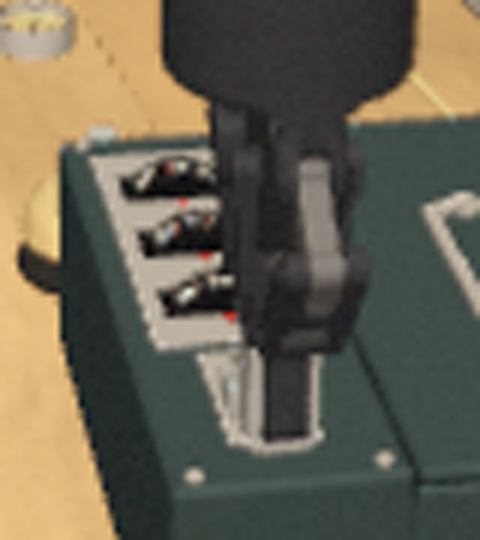

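step_arm(
  commands=[
    [[0.2, 2, 0], 0, 1],
    [[0.2, 2, 0], 0, 1],
    [[0.2, 2, 0], 0, 1],
    [[0.2, 2, 0], 0, 1],
    [[0.2, 2, 0], 0, 1],
    [[0.2, 2, 0], 0, 1],
    [[0, 0, 0], 0, 1],
  ],
)

```text
time: 17.95
eef_pos: [0.5395, -0.0658, 0.1124]
ee_rot: [[0.1, 0.995, 0.0], [0.995, -0.1, -0.0], [-0.0, 0.0, -1.0]]
force: [0.2, -0.7, 0.4]
finger_gap: 0.0001
```

step_arm(
  commands=[
    [[0.2, 1.5, 0], 0, 1],
    [[0.2, 1.5, 0], 0, 1],
    [[0.1, 1.5, 0], 0, 1],
    [[0, 0, 0], 0, 1],
  ],
)

```text
time: 18.28
eef_pos: [0.54, -0.0613, 0.1124]
ee_rot: [[0.1, 0.995, 0.0], [0.995, -0.1, 0.0], [0.0, -0.0, -1.0]]
force: [-0.5, -0.7, 0.3]
finger_gap: 0.0001
```

Run:
```python
from h import *
a=snap('side','side9.png');s=manip.get_state();print(s['eef_pos'],s['force'],s['time'])
cv2.imwrite('pics/z9.png',cv2.resize(a[205:265,250:310],None,fx=9,fy=9,interpolation=cv2.INTER_CUBIC)[...,::-1])
```

```text
[ 0.53998699 -0.06138317  0.11240628] [ 0.68058514 -0.88420096 -0.33095448] 18.3333
```

View pics/z9.png

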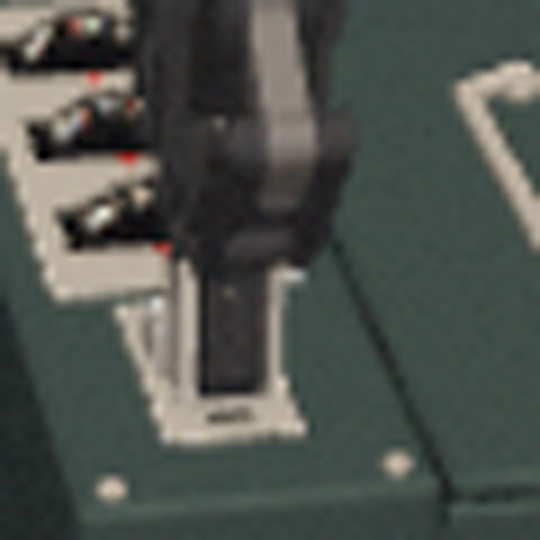

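No contact yet, so the closed tip is thinner than I assumed. I'll raise it 4 mm so the grasp point stays more than 15 mm from the block's top, then keep pushing.

step_arm(
  commands=[
    [[0, 0, 2], 0, 1],
    [[0, 0, 2], 0, 1],
    [[0.1, 1, 0], 0, 1],
    [[0.1, 1, 0], 0, 1],
    [[0, 0, 0], 0, 1],
    [[0, 0, 0], 0, 1],
  ],
)

```text
time: 18.83
eef_pos: [0.5401, -0.0596, 0.1163]
ee_rot: [[0.1, 0.995, -0.0], [0.995, -0.1, 0.0], [0.0, -0.0, -1.0]]
force: [-0.2, -1.0, -1.3]
finger_gap: -0.0001
```

step_arm(
  commands=[
    [[0.1, 1, 0], 0, 1],
    [[0.1, 1, 0], 0, 1],
    [[0, 0, 0], 0, 1],
    [[0, 0, 0], 0, 1],
  ],
)

```text
time: 19.17
eef_pos: [0.5403, -0.0576, 0.1164]
ee_rot: [[0.1, 0.995, -0.0], [0.995, -0.1, 0.0], [-0.0, -0.0, -1.0]]
force: [-0.6, 0.0, -0.1]
finger_gap: 0.0003
```

Run:
```python
from h import *
a=snap('side','side10.png');s=manip.get_state();print(s['eef_pos'],s['force'],s['time'])
cv2.imwrite('pics/z10.png',cv2.resize(a[205:265,250:310],None,fx=9,fy=9,interpolation=cv2.INTER_CUBIC)[...,::-1])
```

```text
[ 0.54034188 -0.05761491  0.11638425] [-0.15886555 -0.6956417   0.04687736] 19.2167
```

View pics/z10.png

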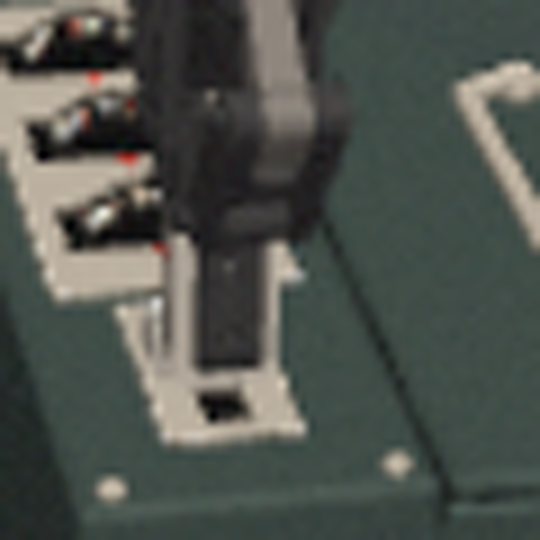

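Run:
```python
import cv2,numpy as np
L=[cv2.resize(cv2.imread(f'pics/side{i}.png')[228:258,258:288],(260,260),interpolation=cv2.INTER_NEAREST) for i in(0,9,10)]
cv2.imwrite('pics/cmp.png',np.hstack(L))
```

```text
(no output)
```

View pics/cmp.png

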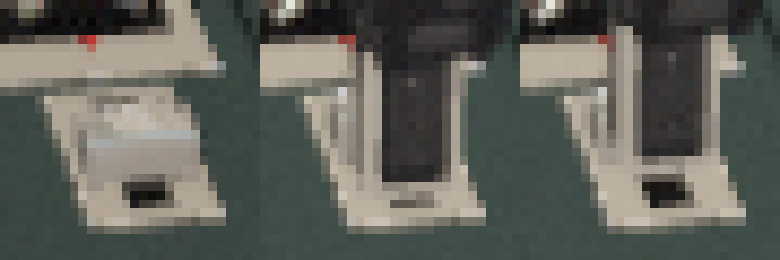

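The block appears to have moved: its bright top edge shifted up about 4 px. So it is sliding with the finger, and I'll push on.

step_arm(
  commands=[
    [[0.1, 1, 0], 0, 1],
    [[0.1, 1, 0], 0, 1],
    [[0.1, 1, 0], 0, 1],
    [[0.1, 1, 0], 0, 1],
  ],
)

```text
time: 19.55
eef_pos: [0.5408, -0.0536, 0.1164]
ee_rot: [[0.1, 0.995, 0.0], [0.995, -0.1, -0.0], [-0.0, 0.0, -1.0]]
force: [-0.7, -1.9, 0.7]
finger_gap: 0.0001
```

Run:
```python
from h import *
a=snap('side','side11.png');s=manip.get_state();print(s['eef_pos'],s['force'],s['time'])
cv2.imwrite('pics/z11.png',cv2.resize(a[190:265,240:340],None,fx=7,fy=7,interpolation=cv2.INTER_CUBIC)[...,::-1])
```

```text
[ 0.5407523  -0.05345962  0.11638698] [-0.05562141 -0.64450148  0.37620392] 19.6
```

View pics/z11.png

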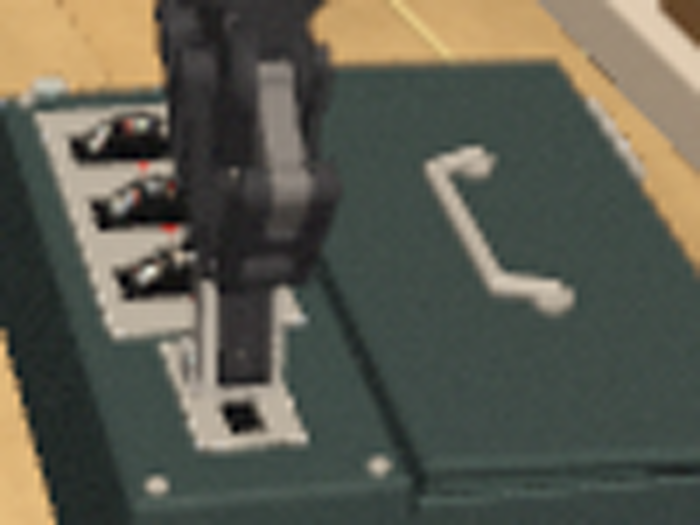

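step_arm(
  commands=[
    [[0.1, 1, 0], 0, 1],
    [[0.1, 1, 0], 0, 1],
    [[0.1, 1, 0], 0, 1],
    [[0, 0, 0], 0, 1],
  ],
)

```text
time: 19.93
eef_pos: [0.541, -0.0507, 0.1164]
ee_rot: [[0.1, 0.995, -0.0], [0.995, -0.1, -0.001], [-0.001, -0.0, -1.0]]
force: [0.4, -2.8, -0.1]
finger_gap: 0.0
```

step_arm(
  commands=[
    [[0.1, 1, 0], 0, 1],
    [[0.1, 1, 0], 0, 1],
    [[0, 0, 0], 0, 1],
  ],
)

```text
time: 20.18
eef_pos: [0.5411, -0.0503, 0.1164]
ee_rot: [[0.101, 0.995, -0.0], [0.995, -0.101, -0.004], [-0.004, 0.0, -1.0]]
force: [-0.9, -16.6, -0.7]
finger_gap: -0.0002
```

Run:
```python
from h import *
a=snap('side','side12.png');s=manip.get_state();print(s['eef_pos'],s['force'],s['time'])
cv2.imwrite('pics/z12.png',cv2.resize(a[170:275,220:360],None,fx=5.5,fy=5.5,interpolation=cv2.INTER_CUBIC)[...,::-1])
```

```text
[ 0.54110659 -0.05026726  0.11644713] [ -2.26538896 -17.1194564   -1.46010043] 20.2333
```

View pics/z12.png

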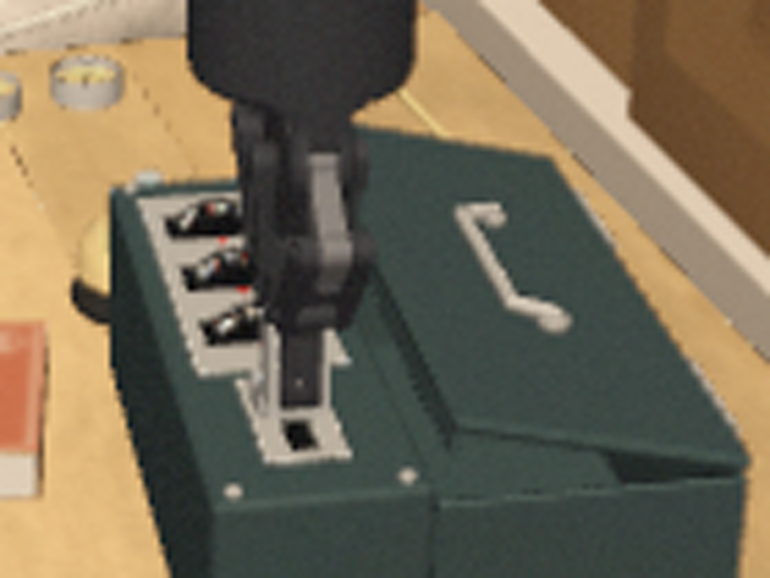

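The lid is ajar and the catch is against its stop at 17 N. I'll back off to the right, lift away clear of the lid, and swing to the left to check.

step_arm(
  commands=[
    [[0, -2, 0], 0, 1],
    [[0, -3, 0], 0, 1],
    [[0, -4, 0], 0, 1],
    [[0, 0, 10], 0, 1],
    [[-5, 0, 30], 0, 1],
    [[-10, 0, 35], 0, 1],
    [[-10, 30, 20], 0, 1],
    [[-12, 38, 0], 0, 1],
    [[-12, 38, 0], 0, 1],
    [[-12, 38, 0], 0, 1],
    [[-12, 38, 0], 0, 1],
    [[-10, 38, 0], 0, 1],
    [[-10, 38, 0], 0, 1],
    [[-10, 38, 0], 0, 1],
    [[-10, 38, 0], 0, 1],
    [[-10, 38, 0], 0, 1],
    [[-10, 38, 0], 0, 1],
    [[0, 38, 0], 0, 1],
    [[0, 0, 0], 0, 1],
    [[0, 0, 0], 0, 1],
  ],
)

```text
time: 21.9
eef_pos: [0.4076, 0.3918, 0.2116]
ee_rot: [[0.097, 0.995, -0.001], [0.995, -0.097, -0.0], [-0.0, -0.001, -1.0]]
force: [0.4, -0.7, -0.1]
finger_gap: -0.0003
```

```bash
python3 rd.py r9 4
python3 - <<'E'
from h import *
a=snap('side','side13.png');b=cv2.cvtColor(cv2.imread('pics/r9_top.png'),cv2.COLOR_BGR2RGB);s=manip.get_state();print(s['eef_pos'],s['force'],s['time'])
z=np.hstack([cv2.resize(a[140:330,190:370],(390,412)),cv2.resize(b[120:300,195:415],(400,412))]);cv2.imwrite('pics/z13.png',z[...,::-1])
E
```

```text
[0.40847414 0.3898217  0.21162753] [ 0.338225   -0.1496432   0.19372937] 22.35
```

View pics/z13.png

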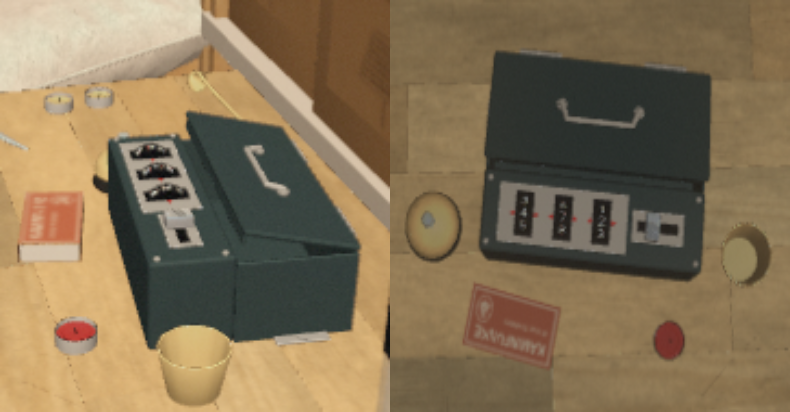

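View pics/r9_t.png

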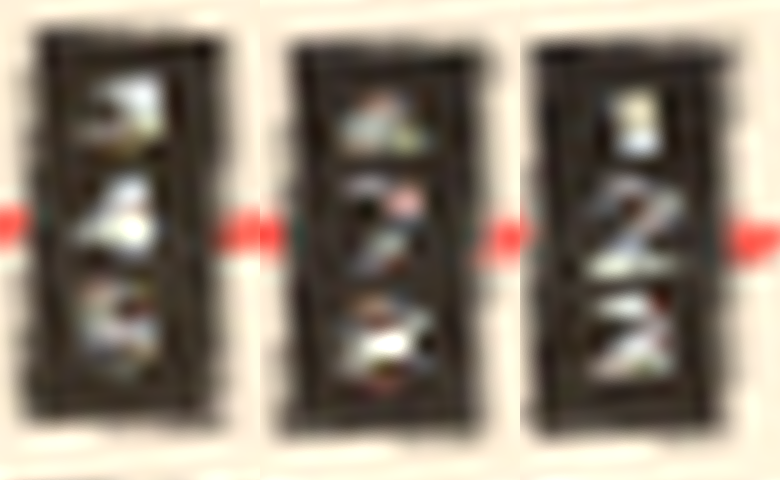

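The wheels read 4-7-2 and the lid is open. The catch block moved about 6 px, roughly 13 mm, to the left. I see no shift in the bell, cup, tealight or matchbox, and the arm is clear. I'm handing in.

```bash
python3 -c "
from rig import manip
print(manip.close_job())"
```

```text
the job is handed in; nothing more can be done
None
```

The cash box is open: the wheels stand on 4, 7, 2, the catch is pushed home and the lid has sprung ajar. I handed the job in at about 22 s; no verdict is reported.

- **Wheels:** I rolled the left wheel 3→4 and the middle 6→7. I first misread the right wheel as 0 (it was on 3), so it went one click up to 4 and then two back to 2. The fingers were shut and pressed with about 5–10 N. The last top view shows 4, 7, 2 between the red marks.
- **Catch:** I pushed it left until it met its stop at about 17 N. It moved about 13 mm by the picture. My first guess at the closed fingertip's thickness was too large, and the push barely showed in the force reading. I raised the tip 4 mm partway to keep the grasp point clear of the block.
- **Lid and surroundings:** The last pictures show the lid ajar and the arm clear of everything. By eye, the bell, cup, tealight and matchbox look unmoved; I did not measure them.

No final check failed. The top and side views differed by a few mm (up to 4) on the red marks, which did not affect the result.

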